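# Load the grinder's feed carriage, scrap the rejects, slide home and pin

## Robot

A 6-joint arm with a two-finger parallel gripper is mounted at the origin on the work surface. World frame = base frame: x ahead of the robot, y to its left, z up, the work surface at z = 0. Lengths are in m, angles in rad, forces in N, time in s.
With the tool pointing down it reaches from about 0.375 to 0.975 m from the base axis. Payload 3.8 kg.
Tool frame: the origin (TCP) lies midway between the tips of the shut fingers; the grasp point (between the pads) lies 19 mm behind it; z points along the fingers, y is the line along which they close (so a half turn about z gives the same grasp; the last joint's range is limited). The gripper opens to 88 mm and grips with 3 to 60 N. Pads are 18 mm wide; open, the fingers measure 123 mm over their backs; the gripper's body (75 mm by 187 mm) begins 45 mm behind the grasp point.
Start: joints at [-1.198, 0.264, 1.604, -0, 1.274, -0.037], TCP at [0.269, -0.619, 0.239] pointing down, gripper open.
Joint ranges: [-2.63, 2.63], [-0.94, 2.18], [0.31, 2.57], [-1.31, 4.45], [0, 2.66], [-2.55, 2.55]. Speed limits (rad/s): [2.57, 2.57, 3.14, 3.14, 3.14, 3.14].

## Interface

Orientations are given as a rotation vector (axis times angle).
In Python, from cell import manip, inverse_kinematics, cams, order gives the robot as it stands. Calls block until the motion is done:
- manip.move_pose(position, orientation): joint-space move of the TCP to a pose.
- manip.move_linear(position, rate=0.15, rot=None): straight line of the TCP; rot=None keeps the orientation; rate is the mean speed in m/s.
- manip.set_joints(angles): joint-space move.
- manip.set_gripper(opening, force=None): finger opening in m; force is the grip in N (None keeps the last); returns when the fingers have stopped.
- manip.dwell(seconds).
- inverse_kinematics(position, orientation): joint angles nearest the present ones, or None.
- manip.state(): the state.
- cams.capture(name): name is "scene" or "top" or "wrist"; returns a dict with "image" (480x640x3 uint8, blue, green, red), "z_map" (480x640 float32, m along the optical axis (not along the pixel's ray), 0 where there is no reading), "intrinsics" (3x3 intrinsics, pixels), "k1" (the pictures are not rectified: a ray, as slopes to the right and down, at radius r is drawn at 1 + k1 r^2 times it, then the intrinsics apply), "position" and "orientation" of the camera in the world; the wrist camera has in their place "T_tool_cam" (4x4, takes a point from camera to tool coordinates, whose origin is the TCP and whose axes are the flange's). Camera axes: x right, y down, z forward; pixel columns grow to the right and rows downward; lengths in m; the calibration is good to about 2 mm. A picture is of the moment at which its call begins: read the wrist's pose just before it.
A pose or a line that the arm cannot do raises manip.IKError and nothing moves.
- order.close_job(): hands the job in; it is judged then, once.
The state is a dict: "clock": time; "joint_pos": joint angles; "joint_velocities": joint speeds; "tau": joint torques, N m; "tool_pos": TCP position; "tcp_rot": TCP orientation; "contact_force": force on the tool from outside, world axes, zero at the start; "moment": the same for the moment, N m; "gripper_width": finger opening in m; "grasp_force": force on a finger pad.
Only numpy, scipy, OpenCV 4.12 (cv2) and the standard library are available. Lean on these libraries where they do the work, as an engineer would, in place of code of your own. Each camera call takes 0.05 s, during which the arm holds its last target. There are 200 camera calls.

## Task

Lay every plain chisel blank flat on the floor of the blue tray on the grinder's feed carriage, and put every blank with the red painted band in the red scrap bin. Once all the plain blanks are in the tray, and not before, push the carriage along its bed towards the grinding wheel until it clicks fully home in its detent, then take the orange-headed lock pin from its wooden holder and drop it fully down through the carriage's yellow ear and the bed's yellow lug below it. Leave the carriage home and pinned, and the other things on the bench undisturbed.

Things in the scene. Friction and masses are not known exactly. Their poses are not given: they have to be found in the camera images.
- tray (a point): centre of the floor of the blue tray on the carriage, on the floor's upper face, 56 mm above the bench. Inside the tray: 110 mm along its x, 180 mm along its y, walls 6 mm thick rising 20 mm above the floor. Axes as the bed's. The tray moves with the carriage.
- carriage (a joint): how far the carriage has slid along the bed's +y, towards the grinding wheel, in m: 0 at the loading end (starts at 0 to 0.02), 0.080 at the end stop = home. A spring ball on the far side snaps over a nib between about 0.064 and 0.072 (a push of about 15 N takes it over; 2 to 3 N elsewhere); past that the spring drives the carriage on to 0.080 and holds it there.
- handle_top (a point): centre of the top edge of the carriage's upright black handle plate: 50 mm along x, 12 mm thick along y, 118 mm above the bench, 64 mm tall, its middle 122 mm to -y of the tray's centre, with a 20 mm gap between it and the tray's end wall. Pinch it across its thickness, or push its -y face towards +y; it moves with the carriage.
- ear_hole (a point): centre of the mouth of the 13 mm through hole in the yellow ear of the carriage, on the ear's top face, 62 mm above the bench; the ear is 12 mm thick, 52 x 50 mm, on the tray's -x side, hole axis 27 mm from the tray's outer wall (wall top 76 mm above the bench). Chamfer 1 mm. Moves with the carriage.
- lug_hole (a point): centre of the mouth of the 13 mm through hole in the bed's fixed yellow lug, on the lug's top face, 48 mm above the bench; the lug is 26 mm thick with 10 mm of free space under it. With the carriage home, ear_hole stands right above it, the ear's underside 2 mm above the lug.
- bed: fixed green slide bed of the bench grinder, 200 x 310 mm; origin 20 mm to +x of the middle of its base plate, at bench level; its +y points along the slide towards the grinding wheel, z up. Its place on the bench and yaw vary. At +y stands the grinder, 160 mm or more from the origin and up to 220 mm tall.
- pin: loose lock pin, upright in its holder: steel shank 10 mm in diameter and 42 mm long with a tapered tip, and a round orange head 20 mm in diameter and 36 mm tall on top; origin at the tip, z up to the head. Fully in, the head rests on the ear and the tip is 28 mm below lug_hole.
- holder: fixed wooden block 50 x 50 x 50 mm with a 13 mm hole in the middle of its top, in which the pin stands with its head resting on the top face; origin at the centre of its underside.
- scrap_bin_in (a point): centre of the inner floor of the fixed red scrap bin, 5 mm above the bench. Outside 150 mm along its x, 180 mm along its y, 55 mm tall; walls 5 mm. Axes as the bin's.
- plain_1: plain steel chisel blank: square bar 50 x 22 x 22 mm, with a round tang 14 mm in diameter and 18 mm long on the -x end; 0.2 kg or so. Origin at the centre of the square bar, own x along its length; it starts lying flat, origin 11 mm above the bench. Belongs in the tray. May be absent.
- plain_2: plain steel chisel blank: square bar 50 x 22 x 22 mm, with a round tang 14 mm in diameter and 18 mm long on the -x end; 0.2 kg or so. Origin at the centre of the square bar, own x along its length; it starts lying flat, origin 11 mm above the bench. Belongs in the tray. May be absent.
- plain_3: plain steel chisel blank: square bar 50 x 22 x 22 mm, with a round tang 14 mm in diameter and 18 mm long on the -x end; 0.2 kg or so. Origin at the centre of the square bar, own x along its length; it starts lying flat, origin 11 mm above the bench. Belongs in the tray. May be absent.
- marked_1: red-banded (a red painted band round its middle) steel chisel blank: square bar 50 x 22 x 22 mm, with a round tang 14 mm in diameter and 18 mm long on the -x end; 0.2 kg or so. Origin at the centre of the square bar, own x along its length; it starts lying flat, origin 11 mm above the bench. A reject, belongs in the scrap bin. May be absent.
- marked_2: red-banded (a red painted band round its middle) steel chisel blank: square bar 50 x 22 x 22 mm, with a round tang 14 mm in diameter and 18 mm long on the -x end; 0.2 kg or so. Origin at the centre of the square bar, own x along its length; it starts lying flat, origin 11 mm above the bench. A reject, belongs in the scrap bin. May be absent.
- marked_3: red-banded (a red painted band round its middle) steel chisel blank: square bar 50 x 22 x 22 mm, with a round tang 14 mm in diameter and 18 mm long on the -x end; 0.2 kg or so. Origin at the centre of the square bar, own x along its length; it starts lying flat, origin 11 mm above the bench. A reject, belongs in the scrap bin. May be absent.
- stone: bystander: reddish sharpening stone, 50 x 100 x 25 mm, lying between the robot and the blanks; origin under its centre
- wrench: bystander: steel wrench lying between the robot and the slide bed
- grease: bystander: flat blue grease tin, 70 mm in diameter, 35 mm tall, between the robot and the blanks; origin under its centre
- driver: bystander: screwdriver lying near the robot's right
Not all that is in view belongs to the job. Leave any green look-alike of the plain_1 alone.

How it is judged:
On the way, in this order (a step that is already met when the one before it is completed fails the run):
1. all plain blanks lie flat in the tray while the carriage is still at the loading end (x of plain_1 in the frame of tray between -0.053 and 0.053 m and y of plain_1 in the frame of tray between -0.088 and 0.088 m and z of plain_1 in the frame of tray between 0.004 and 0.018 m and linear speed of each of plain_1, plain_2, plain_3 below 0.03 m/s and x of plain_2 in the frame of tray between -0.053 and 0.053 m and y of plain_2 in the frame of tray between -0.088 and 0.088 m and z of plain_2 in the frame of tray between 0.004 and 0.018 m and x of plain_3 in the frame of tray between -0.053 and 0.053 m and y of plain_3 in the frame of tray between -0.088 and 0.088 m and z of plain_3 in the frame of tray between 0.004 and 0.018 m and value of joint carriage below 0.05 m), for 0.2 s.
2. the carriage is fully home, past its detent (value of joint carriage above 0.0775 m), for 0.3 s.
3. the pin is fully down through the ear and the lug (value of joint carriage above 0.0775 m and z of pin in the frame of lug_hole below -0.022 m and horizontal distance between pin and lug_hole below 0.004 m and horizontal distance between pin and ear_hole below 0.004 m and angle between the z axis of pin and the z axis of lug_hole, either way round below 0.12 rad), for 0.2 s.
At the end, for the whole second after the job is handed in: Every plain blank lies flat in the tray (centre 4 to 18 mm above its floor), every red-banded one is in the scrap bin below the rim, the carriage is home (over 0.0775 m), the pin tip is 22 mm or more below the lug top, within 4 mm of both hole axes and upright to 0.12 rad; all at rest (all of step 3 and x of plain_1 in the frame of tray between -0.053 and 0.053 m and y of plain_1 in the frame of tray between -0.088 and 0.088 m and z of plain_1 in the frame of tray between 0.004 and 0.018 m and linear speed of each of plain_1, plain_2, plain_3, marked_1, marked_2, marked_3, pin below 0.03 m/s and x of plain_2 in the frame of tray between -0.053 and 0.053 m and y of plain_2 in the frame of tray between -0.088 and 0.088 m and z of plain_2 in the frame of tray between 0.004 and 0.018 m and x of plain_3 in the frame of tray between -0.053 and 0.053 m and y of plain_3 in the frame of tray between -0.088 and 0.088 m and z of plain_3 in the frame of tray between 0.004 and 0.018 m and x of marked_1 in the frame of scrap_bin_in between -0.07 and 0.07 m and y of marked_1 in the frame of scrap_bin_in between -0.085 and 0.085 m and z of marked_1 in the frame of scrap_bin_in between 0 and 0.048 m and x of marked_2 in the frame of scrap_bin_in between -0.07 and 0.07 m and y of marked_2 in the frame of scrap_bin_in between -0.085 and 0.085 m and z of marked_2 in the frame of scrap_bin_in between 0 and 0.048 m and x of marked_3 in the frame of scrap_bin_in between -0.07 and 0.07 m and y of marked_3 in the frame of scrap_bin_in between -0.085 and 0.085 m and z of marked_3 in the frame of scrap_bin_in between 0 and 0.048 m); the robot touches nothing.
It fails at once if a bystander on the bench was knocked more than 40 mm from its place (distance of any of stone, wrench, grease, driver from where it was at the start of the episode above 0.04 m).
Of plain_1, plain_2, plain_3 only 2 to 3 are there at a start; the rules pass over those that are not, and their reading is None.
Of marked_1, marked_2, marked_3 only 2 to 3 are there at a start; the rules pass over those that are not, and their reading is None.
At some moment in a run one of plain_1, plain_2, plain_3, marked_1, marked_2, marked_3 may be knocked a few centimetres aside while the robot is not near it.
It also fails if it takes over 210 s, if anything falls off the work surface, if the arm or the gripper's body presses on something with over 40 N, if the wrist force passes 120 N, or if a joint passes its speed limit or range.

## Working session

There is one attempt and no reset: what is moved stays moved. The work goes in short steps, each a Python script; the robot and the scene stay as the last script left them, time stands still between calls to the robot, and variables do not carry over. Pictures are saved under pics/ and viewed, at most 14 in all, crops included, and the job is handed in when it is done.

```bash
ls; mkdir -p pics; cat > h.py <<'E'
import numpy as np, cv2, pickle
from scipy.spatial.transform import Rotation as R
from cell import manip, inverse_kinematics, cams, order
def Rm(o):
    o=np.array(o,float)
    if o.shape==(3,3): return o
    if o.size==4: return R.from_quat(o).as_matrix()
    return R.from_rotvec(o).as_matrix()
def cap(name,save=None):
    s=manip.state(); c=cams.capture(name)
    if name=='wrist':
        T=np.eye(4);T[:3,:3]=Rm(s['tcp_rot']);T[:3,3]=s['tool_pos'];T=T@np.array(c['T_tool_cam'])
    else:
        T=np.eye(4);T[:3,:3]=Rm(c['orientation']);T[:3,3]=c['position']
    c['T']=T
    if save: cv2.imwrite(f'pics/{save}.png',c['image']); pickle.dump(c,open(f'pics/{save}.pkl','wb'))
    return c
def ld(n): return pickle.load(open(f'pics/{n}.pkl','rb'))
def ray(c,u,v):
    K=np.array(c['intrinsics']);x=(u-K[0,2])/K[0,0];y=(v-K[1,2])/K[1,1]
    rd=np.hypot(x,y);r=rd
    for _ in range(20): r=rd/(1+c['k1']*r*r)
    s=r/rd if rd>0 else 1
    return np.array([x*s,y*s,1.])
def onz(c,u,v,z):
    d=c['T'][:3,:3]@ray(c,u,v);o=c['T'][:3,3]
    return o+d*(z-o[2])/d[2]
def depth(c,u,v,k=1):
    u0,v0=int(round(u)),int(round(v));w=c['z_map'][v0-k:v0+k+1,u0-k:u0+k+1];w=w[w>0]
    return c['T'][:3,:3]@(ray(c,u,v)*np.median(w))+c['T'][:3,3] if w.size else None
def proj(c,p):
    q=np.linalg.inv(c['T'])@np.append(p,1);x,y=q[:2]/q[2];f=1+c['k1']*(x*x+y*y);K=np.array(c['intrinsics'])
    return np.array([K[0,0]*x*f+K[0,2],K[1,1]*y*f+K[1,2]])
def down(yaw):  # tool z down, tool y (closing line) at angle yaw from world +y... 
    return (R.from_euler('z',yaw)*R.from_euler('x',np.pi)).as_rotvec()
E
python3 - <<'E'
from h import *
for n in('scene','top','wrist'):
    c=cap(n,n+'0'); print(n,c['T'].round(3).tolist(),np.array(c['intrinsics']).round(1).tolist(),c['k1'])
s=manip.state();print({k:np.round(v,3).tolist() for k,v in s.items()})
E
```

```text
pics
scene [[0.088, 0.555, -0.827, 1.205], [0.996, -0.032, 0.084, -0.065], [0.02, -0.831, -0.556, 0.565], [0.0, 0.0, 0.0, 1.0]] [[464.6, 0.0, 319.2], [0.0, 464.6, 240.2], [0.0, 0.0, 1.0]] 0.02859630322900098
top [[-0.023, -0.987, 0.159, 0.334], [-1.0, 0.023, -0.001, -0.021], [-0.002, -0.159, -0.987, 1.309], [0.0, 0.0, 0.0, 1.0]] [[545.3, 0.0, 321.4], [0.0, 545.3, 245.3], [0.0, 0.0, 1.0]] -0.07101524336155789
wrist [[0.398, -0.881, -0.257, 0.334], [-0.917, -0.383, -0.108, -0.591], [-0.003, 0.279, -0.96, 0.382], [0.0, 0.0, 0.0, 1.0]] [[373.6, 0.0, 322.1], [0.0, 373.6, 238.1], [0.0, 0.0, 1.0]] -0.07159966593925408
{'clock': 0.15, 'joint_pos': [-1.198, 0.265, 1.605, -0.0, 1.274, -0.037], 'joint_velocities': [-0.001, -0.001, -0.005, 0.001, 0.0, 0.0], 'tau': [0.0, -50.285, -35.747, 0.073, 0.025, -0.0], 'tool_pos': [0.269, -0.619, 0.238], 'tcp_rot': [-3.074, -0.639, 0.001], 'contact_force': [-0.059, -0.392, 0.476], 'moment': [0.062, 0.01, 0.025], 'grasp_force': 0.0, 'gripper_width': 0.088}
```

View pics/top0.png

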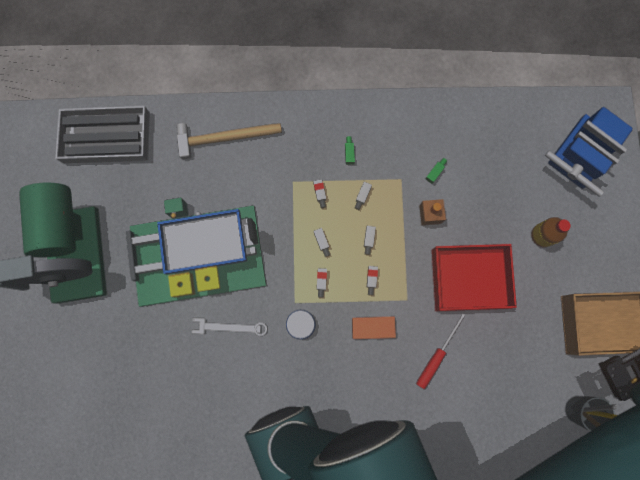

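View pics/scene0.png

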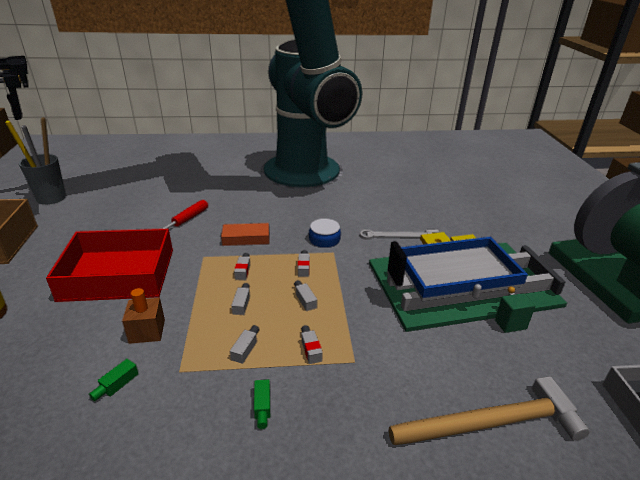

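The top view shows plain blanks near (363,196), (321,239) and (370,237), and marked ones near (320,190), (322,280) and (373,277). The pin is at (433,210), the bin at (474,278), the tray at (203,243), the handle at (251,236), the ear hole at (207,279) and the lug at (180,285). The green pieces are decoys. Next I'll take coarse positions, then wrist views.

```bash
python3 - <<'E'
from h import *
c=ld('top0')
for n,u,v,z in [('p',363,196,.022),('p',321,239,.022),('p',370,237,.022),('m',320,190,.022),('m',322,280,.022),('m',373,277,.022),('pin',435,207,.086),('bin',474,278,.005),('tray',203,243,.056),('handle',251,236,.118),('ear',207,279,.062),('lug',180,285,.048)]:
    print(n,onz(c,u,v,z).round(3),depth(c,u,v).round(3))
# wrist looks
k=0
for p in [(0.48,-0.09,0.40),(0.50,0.30,0.40),(0.50,-0.30,0.40)]:
    try:
        manip.move_pose(p,down(0)); cap('wrist',f'w{k}'); c=ld(f'w{k}'); print(p,c['T'][:3,3].round(3),c['T'][:3,2].round(3),manip.state()['joint_pos'],onz(c,320,240,0))
    except manip.IKError as e: print(p,'IK',e)
    k+=1
E
```

```text
p [ 0.659 -0.127  0.022] [ 0.659 -0.126  0.022]
p [ 0.556 -0.022  0.022] [ 0.556 -0.022  0.02 ]
p [ 0.558 -0.14   0.022] [ 0.558 -0.14   0.021]
m [ 0.676 -0.023  0.022] [ 0.676 -0.023  0.023]
m [ 0.457 -0.022  0.022] [ 0.457 -0.022  0.022]
m [ 0.461 -0.143  0.022] [ 0.461 -0.143  0.021]
pin [ 0.613 -0.286  0.086] [ 0.613 -0.286  0.086]
bin [ 0.455 -0.389  0.005] [ 0.454 -0.388  0.008]
tray [0.547 0.254 0.056] [0.547 0.254 0.054]
handle [0.549 0.133 0.118] [0.549 0.133 0.119]
ear [0.461 0.242 0.062] [0.467 0.253 0.01 ]
lug [0.45  0.308 0.048] [0.453 0.317 0.016]
(0.48, -0.09, 0.4) [ 0.552 -0.091  0.545] [-0.28   0.001 -0.96 ] [-2.37496607e-01 -1.52683834e-01  1.75277420e+00 -1.86911547e-04
  1.54216622e+00  1.33426230e+00] [ 0.38979849 -0.08737181  0.        ]
(0.5, 0.3, 0.4) [0.572 0.298 0.545] [-0.279  0.001 -0.96 ] [ 4.95742801e-01  3.24051797e-02  1.57672924e+00 -5.14168205e-04
  1.53226949e+00  2.06822060e+00] [0.41045857 0.30204003 0.        ]
(0.5, -0.3, 0.4) [ 0.572 -0.3    0.545] [-0.279  0.001 -0.96 ] [-5.81579947e-01  3.27835874e-02  1.57653172e+00  2.68761082e-04
  1.53218107e+00  9.87809199e-01] [ 0.41047767 -0.29603156  0.        ]
```

View pics/w0.png

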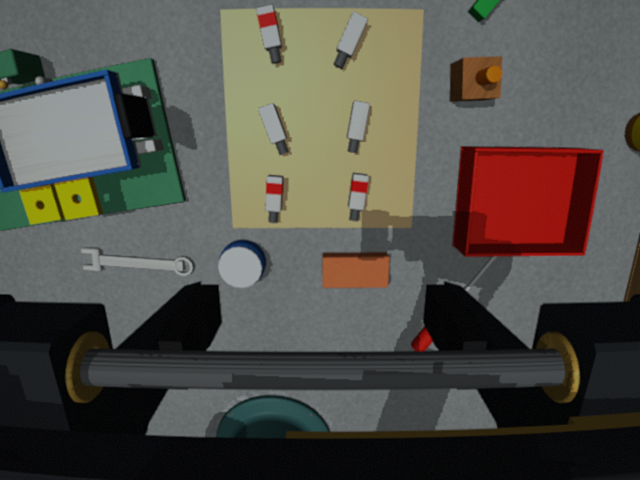

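View pics/w1.png

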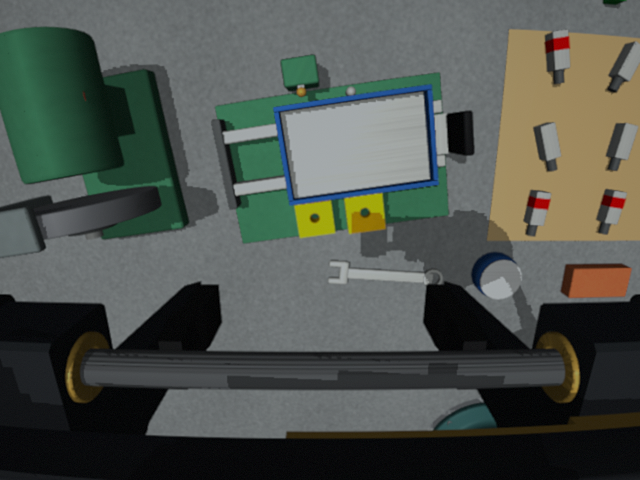

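View pics/w2.png

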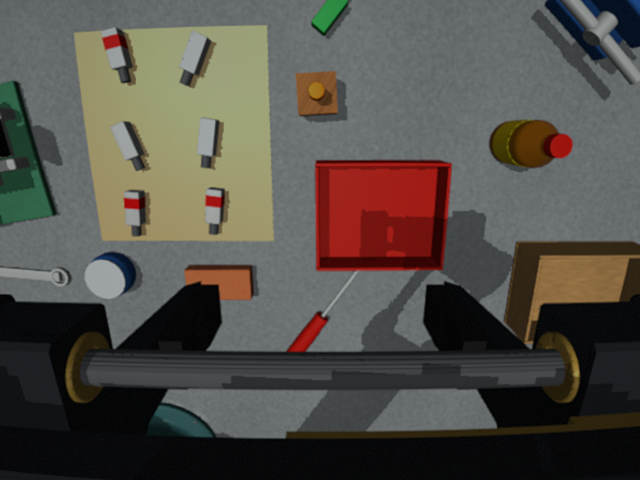

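w0, w1 and w2 show all six blanks with tangs pointing to -x. w1 shows the ear hole at (365,213), the lug hole at (315,218), the tray, and the handle at (460,133). w2 shows the pin at (317,90) and the bin between (317,160) and (450,270). Next I'll segment the blanks, using depth for the heights.

```bash
cat >> h.py <<'E'
def cloud(c):
    h,w=c['z_map'].shape;u,v=np.meshgrid(np.arange(w),np.arange(h));K=np.array(c['intrinsics'])
    x=(u-K[0,2])/K[0,0];y=(v-K[1,2])/K[1,1];rd=np.hypot(x,y);r=rd.copy()
    for _ in range(20): r=rd/(1+c['k1']*r*r)
    s=np.where(rd>0,r/np.maximum(rd,1e-9),1);z=c['z_map']
    P=np.stack([x*s*z,y*s*z,z],-1)@c['T'][:3,:3].T+c['T'][:3,3]
    P[z<=0]=np.nan
    return P
def blanks(c,x=(.38,.74),y=(-.22,.06)):
    """bar top faces: list of (centre xyz, yaw of long axis, size, red?)"""
    P=cloud(c);im=c['image'];hsv=cv2.cvtColor(im,cv2.COLOR_BGR2HSV)
    red=((hsv[...,0]<8)|(hsv[...,0]>172))&(hsv[...,1]>150)
    green=(hsv[...,0]>40)&(hsv[...,0]<80)&(hsv[...,1]>100)
    m=(P[...,2]>.010)&(P[...,2]<.03)&(P[...,0]>x[0])&(P[...,0]<x[1])&(P[...,1]>y[0])&(P[...,1]<y[1])&~green
    n,l,st,_=cv2.connectedComponentsWithStats(m.astype(np.uint8));out=[]
    for i in range(1,n):
        k=l==i
        if k.sum()<120: continue
        b=k&(P[...,2]>.0185)&((hsv[...,2]>110)|red)
        if b.sum()<60: continue
        z=np.median(P[...,2][b]); Q=np.array([onz(c,a,d,.022)[:2] for d,a in zip(*np.nonzero(b))])
        (cx,cy),(w,h),a=cv2.minAreaRect((Q*1000).astype(np.float32))
        if w<h: w,h,a=h,w,a+90
        a=(a+90)%180-90
        out.append((np.array([cx/1e3,cy/1e3,z]).round(4),round(a,1),(round(w),round(h)),int((red&k).sum())))
    return out
E
python3 - <<'E'
from h import *
for n in('w0','w2','top0'):
    print(n); [print(*b) for b in blanks(ld(n))]
a,b=ld('w1'),ld('w0')
def tri(c1,p1,c2,p2):
    o1,o2=c1['T'][:3,3],c2['T'][:3,3];d1=c1['T'][:3,:3]@ray(c1,*p1);d2=c2['T'][:3,:3]@ray(c2,*p2)
    t=np.linalg.lstsq(np.stack([d1,-d2],1),o2-o1,rcond=None)[0];q1,q2=o1+t[0]*d1,o2+t[1]*d2
    return ((q1+q2)/2).round(4),np.linalg.norm(q1-q2).round(4)
print('ear tri',tri(a,(365,213),b,(76.5,198.5)),'pin top tri',tri(ld('w2'),(317,90),b,(489,73)))
for n,p,z in [('ear',(365,213),.062),('lug',(315,218),.048)]: print(n,onz(a,*p,z).round(4))
P=cloud(a)
def rect(P,x,y,z):
    m=(P[...,0]>x[0])&(P[...,0]<x[1])&(P[...,1]>y[0])&(P[...,1]<y[1])&(P[...,2]>z[0])&(P[...,2]<z[1])
    q=P[m];r=cv2.minAreaRect((q[:,:2]*1000).astype(np.float32));return m.sum(),np.median(q[:,2]).round(4),[np.round(i,1) for i in r]
for n in('w1','top0'):
    P=cloud(ld(n))
    print(n,'trayfloor',rect(P,(.4,.68),(.1,.42),(.053,.059)));print('handle',rect(P,(.49,.62),(.09,.18),(.108,.125)))
    print('rim',rect(P,(.4,.68),(.14,.42),(.072,.08)))
for n in('w2','top0'):
    P=cloud(ld(n));print(n,'pinhead',rect(P,(.57,.67),(-.34,-.24),(.08,.092)),'holder',rect(P,(.57,.67),(-.34,-.24),(.046,.054)),'binfloor',rect(P,(.36,.54),(-.48,-.3),(.002,.01)),'binrim',rect(P,(.3,.6),(-.52,-.25),(.05,.06)))
E
```

```text
w0
[ 0.6817 -0.0217  0.0211] 12.2 (49, 23) 207
[ 0.6734 -0.1291  0.0209] -25.1 (49, 22) 0
[ 0.5642 -0.1392  0.0209] -9.2 (49, 22) 0
[ 0.5606 -0.0224  0.021 ] 19.8 (49, 22) 0
[ 0.4668 -0.1418  0.0212] -6.5 (49, 21) 157
[ 0.4643 -0.0227  0.0212] -2.3 (50, 23) 166
w2
[ 0.6818 -0.0228  0.0212] 14.2 (50, 25) 221
[ 0.6733 -0.1298  0.021 ] -24.5 (50, 21) 0
[ 0.5643 -0.1398  0.0211] -9.4 (51, 22) 0
[ 0.5607 -0.0232  0.0212] 18.8 (50, 22) 0
[ 0.4667 -0.1422  0.0212] -9.8 (50, 23) 164
[ 0.4645 -0.0228  0.0213] -7.5 (49, 24) 182
top0
[ 0.6784 -0.0209  0.0215] 11.0 (49, 22) 38
[ 0.6697 -0.1283  0.0216] -25.8 (49, 21) 0
[ 0.5607 -0.1387  0.0218] -9.2 (49, 22) 0
[ 0.5571 -0.0218  0.0215] 18.9 (48, 22) 0
[ 0.463  -0.1416  0.0218] -6.1 (49, 22) 44
[ 0.4607 -0.0213  0.0223] -1.4 (50, 21) 40
ear tri (array([0.4662, 0.2419, 0.0607]), np.float64(0.001)) pin top tri (array([ 0.6197, -0.2929,  0.0673]), np.float64(0.0013))
ear [0.466 0.242 0.062]
lug [0.456  0.3084 0.048 ]
w1 trayfloor (np.int64(13759), np.float64(0.0549), [array([543.7, 259.1]), array([237.1, 196.3]), np.float64(73.0)])
handle (np.int64(
[... 712 characters left out ...]
50.8, 49.3]), np.float64(3.1)]) binfloor (np.int64(10041), np.float64(0.0041), [array([ 459.1, -383.2]), array([148.7, 165.4]), np.float64(0.1)]) binrim (np.int64(1842), np.float64(0.0534), [array([ 491.3, -370.1]), array([219.5, 199. ]), np.float64(1.1)])
top0 pinhead (np.int64(52), np.float64(0.0858), [array([ 614.8, -290.3]), array([16.4, 15.9]), np.float64(43.5)]) holder (np.int64(314), np.float64(0.0494), [array([ 614.7, -290.4]), array([51. , 49.5]), np.float64(2.8)]) binfloor (np.int64(3186), np.float64(0.0052), [array([ 450., -390.]), array([179.6, 179.6]), np.float64(89.9)]) binrim (np.int64(646), np.float64(0.0539), [array([ 490.1, -369.7]), array([221.9, 199.5]), np.float64(0.7)])
```

```bash
python3 - <<'E'
from h import *
for k,p in [('f2',(0.6,-0.3,0.38)),('f0',(0.6,-0.09,0.38)),('f1',(0.57,0.25,0.38))]:
    manip.move_pose(p,down(np.pi)); cap('wrist',k)
print(manip.state()['joint_pos'].round(2),manip.state()['clock'])
def rect(P,x,y,z):
    m=(P[...,0]>x[0])&(P[...,0]<x[1])&(P[...,1]>y[0])&(P[...,1]<y[1])&(P[...,2]>z[0])&(P[...,2]<z[1])
    q=P[m]
    if len(q)<20: return None
    r=cv2.minAreaRect((q[:,:2]*1000).astype(np.float32));return m.sum(),np.median(q[:,2]).round(4),[np.round(i,1) for i in r]
for n in('f0','f2'):
    print(n); [print(*b) for b in blanks(ld(n))]
P=cloud(ld('f1'));print('handle',rect(P,(.49,.62),(.09,.18),(.108,.125)))
for n in ('w2','f2'):
  P=cloud(ld(n));print('pinhead',rect(P,(.57,.67),(-.34,-.24),(.08,.092)),'holder',rect(P,(.57,.67),(-.34,-.24),(.046,.054)))
  print('bin',rect(P,(.36,.56),(-.50,-.28),(.05,.058)))
for n in('w1','f1','top0'):
    P=cloud(ld(n)).reshape(-1,3);m=(P[:,2]>.1)&(P[:,2]<.3)&(P[:,0]>.4)&(P[:,1]>.2);q=P[m]
    print(n,'grinder min y',np.percentile(q[:,1],1).round(3) if m.sum() else None)
# yellow tops hole finding
for n in('w1','f1'):
    c=ld(n);h=cv2.cvtColor(c['image'],cv2.COLOR_BGR2HSV);y=((h[...,0]>22)&(h[...,0]<34)&(h[...,1]>180)&(h[...,2]>60)).astype(np.uint8)
    P=cloud(c);y&=((P[...,0]>.4)&(P[...,0]<.52)&(P[...,1]>.18)&(P[...,1]<.38)).astype(np.uint8)
    cs,hi=cv2.findContours(y,cv2.RETR_CCOMP,cv2.CHAIN_APPROX_NONE)
    for k,(q,hh) in enumerate(zip(cs,hi[0])):
        a=cv2.contourArea(q)
        if hh[3]>=0 and a>15:
            (u,v)=q.reshape(-1,2).mean(0);print(n,(u,v),a,'ear',onz(c,u,v,.062).round(4),'lug',onz(c,u,v,.048).round(4))
E
```

```text
[ 0.37  0.11  1.53 -0.    1.5  -1.2 ] 10.9
f0
[ 0.4642 -0.0214  0.0211] -4.8 (49, 23) 212
[ 0.4666 -0.1417  0.0211] -7.2 (48, 23) 217
[ 0.5601 -0.023   0.021 ] 18.5 (50, 22) 0
[ 0.5642 -0.139   0.0209] -9.0 (50, 22) 0
[ 0.6732 -0.1286  0.021 ] -24.7 (49, 22) 0
[ 0.6818 -0.0218  0.0212] 10.8 (50, 21) 140
f2
[ 0.4669 -0.1427  0.0213] -6.4 (49, 24) 228
[ 0.4646 -0.0232  0.0212] -2.7 (49, 25) 236
[ 0.5605 -0.0234  0.0212] 19.4 (49, 21) 0
[ 0.564  -0.14    0.0211] -9.8 (49, 21) 0
[ 0.6734 -0.1295  0.0213] -24.6 (50, 22) 0
[ 0.6816 -0.0231  0.0212] 11.5 (49, 24) 166
handle (np.int64(532), np.float64(0.1162), [array([569.8, 133.6]), array([50.3, 12.8]), np.float64(8.4)])
pinhead (np.int64(231), np.float64(0.0848), [array([ 617.4, -292.1]), array([17.9, 18.7]), np.float64(0.0)]) holder (np.int64(1398), np.float64(0.0489), [array([ 617.5, -291.7]), array([50.8, 49.3]), np.float64(3.1)])
bin (np.int64(1803), np.float64(0.0535), [array([ 456.4, -380.1]), array([150.5, 180.2]), np.float64(0.7)])
pinhead (np.int64(210), np.float64(0.0849), [array([ 617.5, -291.2]), array([18.1, 18.4]), np.float64(90.0)]) holder (np.int64(1226), np.float64(0.0491), [array([ 618.2, -291.3]), array([50.7, 50. ]), np.float64(3.1)])
bin (np.int64(2498), np.float64(0.0535), [array([ 456.4, -379.7]), array([150.6, 180.9]), np.float64(0.1)])
w1 grinder min y 0.498
f1 grinder min y 0.497
top0 grinder min y 0.499
w1 (np.float64(314.30434782608694), np.float64(216.2173913043478)) 49.5 ear [0.4617 0.3091 0.062 ] lug [0.4585 0.3094 0.048 ]
w1 (np.float64(364.38461538461536), np.float64(211.53846153846155)) 72.0 ear [0.4679 0.2429 0.062 ] lug [0.4649 0.2413 0.048 ]
f1 (np.float64(316.9375), np.float64(103.0)) 108.0 ear [0.4671 0.2425 0.062 ] lug [0.4661 0.2423 0.048 ]
f1 (np.float64(371.61290322580646), np.float64(94.80645161290323)) 95.5 ear [0.4577 0.3067 0.062 ] lug [0.4565 0.3085 0.048 ]
```

View pics/f1.png

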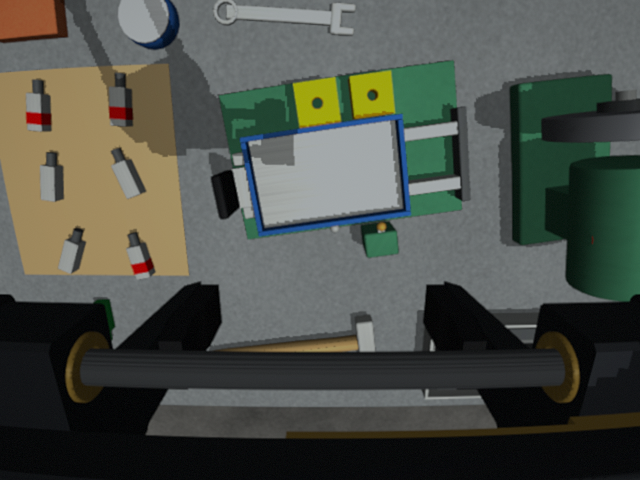

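All measurements agree within about 1 mm: handle (0.570,0.134), yaw about 8.3°, tray about (0.552,0.255), ear (0.467,0.2425), lug (0.457,0.309), bin (0.4565,-0.380) and pin (0.6175,-0.2915). I'll place the first plain blank.

```bash
cat >> h.py <<'E'
YAW=np.radians(8.3); ex=np.array([np.cos(YAW),np.sin(YAW)]); ey=np.array([-ex[1],ex[0]])
HAND=np.array([.5697,.134]); TRAY=HAND+.122*ey
BIN=np.array([.4565,-.380]); ZU=.22
def pick(xy,red):
    """hover, re-detect nearest blank of that kind, grasp it"""
    manip.set_gripper(.06)
    manip.move_pose((xy[0],xy[1],.24),down(0)); c=cap('wrist')
    L=[b for b in blanks(c,(.39,.78),(-.24,.08)) if (b[3]>30)==red and 42<b[2][0]<58]
    if not L: raise SystemExit('not seen')
    b=min(L,key=lambda b:np.hypot(*(b[0][:2]-xy))); p,a=b[0],np.radians(b[1])
    print('pick',b,'shift',np.hypot(*(p[:2]-xy)).round(4))
    if np.hypot(*(p[:2]-xy))>.08: raise SystemExit('far')
    manip.move_pose((p[0],p[1],.12),down(a)); manip.move_linear((p[0],p[1],.004),rate=.12)
    manip.set_gripper(.0,force=35); s=manip.state(); print('width',s['gripper_width'].__round__(4),s['grasp_force'])
    manip.move_linear((p[0],p[1],ZU),rate=.25)
    w=manip.state()['gripper_width']
    if not .018<w<.027: raise SystemExit('bad grasp')
def place(xy,yaw,z,op=.031):
    manip.move_pose((xy[0],xy[1],ZU),down(yaw)); manip.move_linear((xy[0],xy[1],z+.04),rate=.25);manip.move_linear((xy[0],xy[1],z),rate=.08)
    f=manip.state()['contact_force']; manip.set_gripper(op); manip.move_linear((xy[0],xy[1],ZU),rate=.25)
    print('placed, force',np.round(f,1),'t',manip.state()['clock'])
E
python3 - <<'E'
from h import *
pick(np.array([.5605,-.0232]),False)
place(TRAY+.008*ex+.052*ey,YAW,.0615)
cap('top','t1')
E
```

```text
pick (array([ 0.5606, -0.0226,  0.021 ]), 19.4, (50, 21), 0) shift 0.0006
width 0.0212 34.99968853779137
placed, force [ 0.6  0.1 -2.5] t 20.8167
```

```bash
python3 - <<'E'
from h import *
pick(np.array([.564,-.1395]),False)
place(TRAY+.008*ex+.004*ey,YAW,.0615)
pick(np.array([.6733,-.129]),False)
place(TRAY+0*ex-.042*ey,YAW+np.pi/2,.0615)
manip.move_pose((.52,.22,.33),down(0)); cap('wrist','w3')
E
```

```text
pick (array([ 0.6733, -0.1292,  0.0209]), -25.0, (50, 21), 0) shift 0.1098far
```

```bash
python3 - <<'E'
from h import *
print(manip.state()['clock'])
c=cap('wrist'); [print(*b) for b in blanks(c,(.3,.85),(-.3,.15))]
c=cap('top','t2'); [print(*b) for b in blanks(c,(.3,.85),(-.3,.15))]
cv2.imwrite('pics/t2c.png',cv2.resize(c['image'][130:330,120:460],None,fx=2.3,fy=2.3,interpolation=cv2.INTER_CUBIC))
E
```

```text
23.15
[ 0.6817 -0.022   0.0212] 9.3 (50, 24) 456
[ 0.6733 -0.1292  0.0209] -24.9 (50, 21) 0
[ 0.5644 -0.1398  0.0211] -9.2 (49, 21) 0
[ 0.4822 -0.2909  0.0245] -4.7 (100, 14) 706
[ 0.4676 -0.1423  0.0212] -8.0 (48, 22) 272
[ 0.4753 -0.0224  0.0212] -5.4 (28, 20) 127
[ 0.3339 -0.1403  0.0241] -89.9 (99, 25) 0
[0.8361 0.1113 0.0227] -84.0 (78, 24) 0
[ 0.6781 -0.0209  0.0221] 12.3 (49, 22) 39
[ 0.5606 -0.1388  0.0216] -9.7 (49, 22) 0
[ 0.4607 -0.0213  0.0222] -1.4 (50, 21) 41
```

View pics/t2c.png

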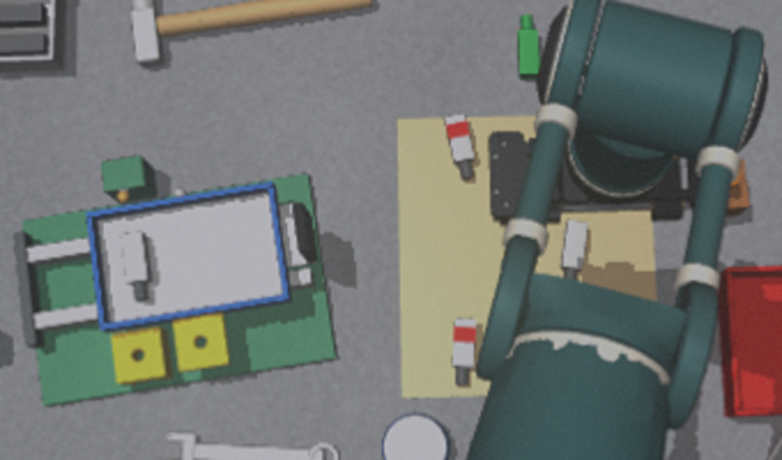

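The first plain blank lies flat in the tray at the +y end. The second is still in place; the detector simply missed it in one frame. I'll retry after letting the arm settle, and relax the size filter.

```bash
sed -i "s/down(0)); c=cap('wrist')/down(0)); manip.dwell(.2); c=cap('wrist')/; s/42<b\[2\]\[0\]<58/40<b[2][0]<60/; s/raise SystemExit('far')/print(*blanks(c,(.39,.78),(-.24,.08)),sep='\\\\n');pickle.dump(c,open('pics\/bad.pkl','wb'));raise SystemExit('far')/" h.py; grep -n "'far'" h.py
python3 - <<'E'
from h import *
pick(np.array([.564,-.1395]),False)
place(TRAY+.008*ex+.004*ey,YAW,.0615)
pick(np.array([.6733,-.129]),False)
place(TRAY+0*ex-.042*ey,YAW+np.pi/2,.0615)
manip.move_pose((.52,.22,.33),down(0)); manip.dwell(.2);c=cap('wrist','w3')
P=cloud(c);rel=P[...,:2]-TRAY;x=rel@ex;y=rel@ey
m=(abs(x)<.05)&(abs(y)<.087)&(P[...,2]>.0705)&(P[...,2]<.09)
n,l,st,ce=cv2.connectedComponentsWithStats(m.astype(np.uint8))
for i in range(1,n):
    if st[i,4]>60:k=l==i;print(st[i,4],x[k].mean().round(3),y[k].mean().round(3),np.median(P[...,2][k]).round(4))
E
```

```text
73:    if np.hypot(*(p[:2]-xy))>.08: print(*blanks(c,(.39,.78),(-.24,.08)),sep='\n');pickle.dump(c,open('pics/bad.pkl','wb'));raise SystemExit('far')
pick (array([ 0.5642, -0.1397,  0.021 ]), -9.8, (49, 21), 0) shift 0.0003
width 0.0213 35.00001687090844
placed, force [-0.5 -0.  -2.5] t 31.2
pick (array([ 0.6521, -0.1483,  0.021 ]), -20.0, (49, 21), 0) shift 0.0287
width 0.0217 34.85578523017466
placed, force [ 0.4  0.8 -2.2] t 40.6917
1180 0.003 0.003 0.0768
1190 0.004 0.051 0.0768
1172 -0.001 -0.047 0.0768
```

View pics/w3.png

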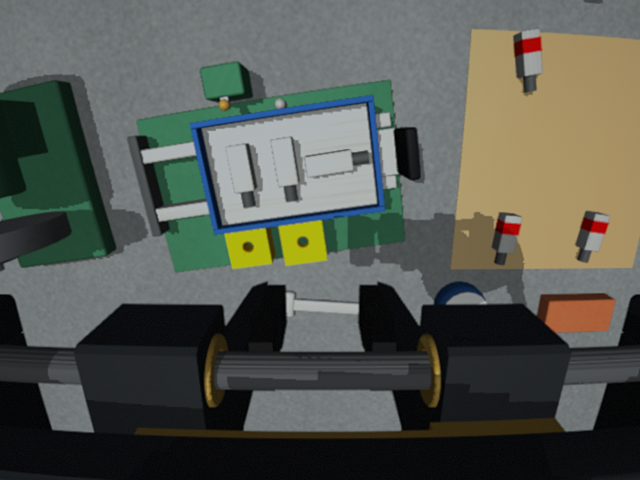

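All three plain blanks lie flat in the tray: top faces 78 mm high, at y' = 51, 3 and -47 mm. The knock hit the third one, and the re-detect caught it. Next come the marked blanks.

```bash
python3 - <<'E'
from h import *
for xy,dy in [((.6818,-.0222),-.045),((.4667,-.142),0),((.4645,-.0227),.045)]:
    pick(np.array(xy),True)
    place(BIN+[.008,dy],0,.014)
manip.dwell(.1);c=cap('top','t3')
cv2.imwrite('pics/t3c.png',cv2.resize(c['image'][130:330,120:540],None,fx=1.9,fy=1.9,interpolation=cv2.INTER_CUBIC))
E
```

```text
pick (array([ 0.6822, -0.0221,  0.0212]), 11.6, (50, 22), 327) shift 0.0004
width 0.0214 34.99485122971237
placed, force [ 0.6  0.  -2.2] t 52.3
pick (array([ 0.4645, -0.0217,  0.0212]), -5.6, (50, 22), 369) shift 0.1203
(array([ 0.4584, -0.1413,  0.0211]), -7.6, (66, 22), 332)
(array([ 0.4645, -0.0217,  0.0212]), -5.6, (50, 22), 369)far
```

```bash
sed -i "s/40<b\[2\]\[0\]<60/40<b[2][0]<72/; s/p,a=b\[0\],np.radians(b\[1\])/p,a=b[0].copy(),np.radians(b[1]); p[:2]+=max(0,b[2][0]-53)\/2000*np.array([np.cos(a),np.sin(a)])/" h.py
python3 - <<'E'
from h import *
for xy,dy in [((.4667,-.142),0),((.4645,-.0227),.045)]:
    pick(np.array(xy),True)
    place(BIN+[.008,dy],0,.014)
manip.move_pose((.46,-.30,.33),down(0));manip.dwell(.2);c=cap('wrist','w4')
E
```

```text
pick (array([ 0.4667, -0.1425,  0.0211]), -6.7, (49, 22), 330) shift 0.0005
width 0.0215 34.99988725874573
placed, force [ 0.2 -0.2 -1.6] t 62.025
pick (array([ 0.4641, -0.022 ,  0.0211]), -4.9, (49, 23), 332) shift 0.0008
width 0.0214 34.99998246319592
placed, force [ 0.8  0.5 -1.6] t 71.5333
```

View pics/w4.png

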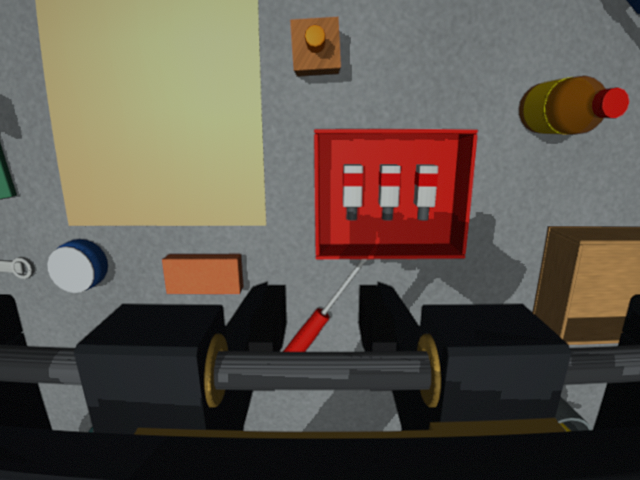

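All three marked blanks are in the bin, inside (317–475, 130–258). Next I'll push the carriage.

```bash
python3 - <<'E'
from h import *
def tp(q,z): # TCP so finger touches handle face at carriage displacement q (relative)
    p=HAND+(q-.006-.009)*ey; return (p[0],p[1],z)
manip.set_gripper(0,force=10)
manip.move_pose(tp(-.03,.22),down(YAW+np.pi/2)); manip.move_linear(tp(-.03,.088),rate=.15)
f0=manip.state()['contact_force'][:2]@ey
manip.move_linear(tp(.045,.088),rate=.06)
print('f',manip.state()['contact_force'][:2]@ey-f0)
for q in np.arange(.048,.0671,.002):
    manip.move_linear(tp(q,.088),rate=.03); f=manip.state()['contact_force'][:2]@ey-f0; print(q.round(3),f.round(1))
    if abs(f)>35: break
manip.dwell(.3);manip.move_linear(tp(q-.03,.088),rate=.1);manip.move_linear(tp(q-.03,.22),rate=.25)
manip.move_pose((.50,.26,.33),down(0));manip.dwell(.2);c=cap('wrist','w5')
P=cloud(c);m=(P[...,2]>.108)&(P[...,2]<.125)&(P[...,0]>.47)&(P[...,0]<.62)&(P[...,1]>.13)&(P[...,1]<.26)
r=cv2.minAreaRect((P[m][:,:2]*1000).astype(np.float32));print(r,(np.array(r[0])/1000-HAND)@ey,(np.array(r[0])/1000-HAND)@ex,manip.state()['clock'])
E
```

```text
f 0.557137543850829
0.048 -0.2
0.05 -0.5
0.052 -4.1
0.054 -9.9
0.056 -8.3
0.058 -4.2
0.06 -1.0
0.062 2.0
0.064 0.7
0.066 -0.3
((560.2660522460938, 200.94642639160156), (49.76695251464844, 12.503067016601562), 7.931209564208984) 0.06760706425869278 0.000328997189263359 82.7417
```

View pics/w5.png

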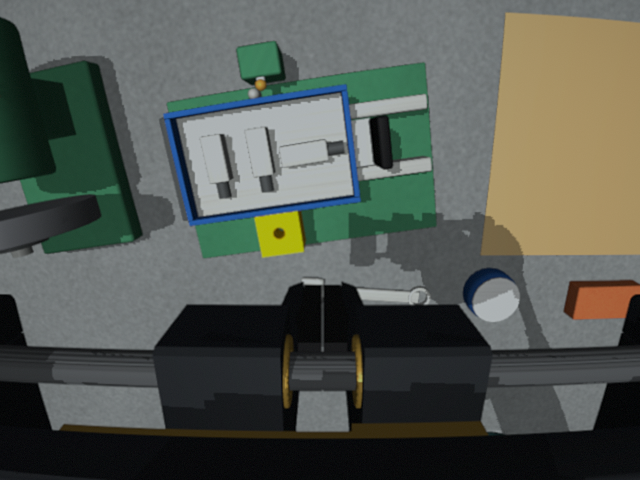

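The carriage is home: the handle moved 67.6 mm against 67 needed, with a clear detent force peak, and the ear at (279,233) now covers the lug. Next I'll measure the ear hole and the pin closely from both wrist orientations.

```bash
cat >> h.py <<'E'
def hole(c,z=.062,x=(.42,.5),y=(.27,.34)):
    h=cv2.cvtColor(c['image'],cv2.COLOR_BGR2HSV);P=cloud(c)
    m=((h[...,0]>20)&(h[...,0]<36)&(h[...,1]>150)&(h[...,2]>110)).astype(np.uint8)
    m&=((P[...,0]>x[0])&(P[...,0]<x[1])&(P[...,1]>y[0])&(P[...,1]<y[1])&(P[...,2]>.05)).astype(np.uint8)
    m=cv2.resize(m,None,fx=1,fy=1)
    cs,hi=cv2.findContours(m,cv2.RETR_CCOMP,cv2.CHAIN_APPROX_NONE);o=[]
    for q,hh in zip(cs,hi[0]):
        if hh[3]>=0 and cv2.contourArea(q)>30:
            Q=np.array([onz(c,*t,z)[:2] for t in q.reshape(-1,2)]);(cx,cy),r=cv2.minEnclosingCircle((Q*1000).astype(np.float32))
            o.append(((cx).__round__(2),(cy).__round__(2),round(2*r,1),Q.mean(0).round(4)*1000))
    return o
def head(c):
    h=cv2.cvtColor(c['image'],cv2.COLOR_BGR2HSV);P=cloud(c)
    m=(abs(P[...,0]-.617)<.02)&(abs(P[...,1]+.2915)<.02)&(P[...,2]>.083)&(P[...,2]<.09)
    Q=np.array([onz(c,u,v,.086)[:2] for v,u in zip(*np.nonzero(m))]);(cx,cy),r=cv2.minEnclosingCircle((Q*1000).astype(np.float32))
    return round(cx,2),round(cy,2),round(2*r,1),(Q.mean(0)*1000).round(1)
E
python3 - <<'E'
from h import *
E0=HAND+.122*ey-.088*ex+.067*ey; print('ear predicted',E0)
for k in (0,1):
    a=YAW+k*np.pi; d=(R.from_euler('z',a).apply([-.01,0,0]))[:2]
    manip.move_pose((E0[0]+d[0],E0[1]+d[1],.22),down(a)); manip.dwell(.25); c=cap('wrist',f'e{k}'); print(hole(c))
manip.set_gripper(.04)
for k in (1,0):
    a=YAW+k*np.pi; d=(R.from_euler('z',a).apply([-.01,0,0]))[:2]
    manip.move_pose((.6175+d[0],-.2915+d[1],.22),down(a)); manip.dwell(.25); c=cap('wrist',f'h{k}'); print(head(c))
a,b=[ld(f'e{k}')['image'][60:420,180:460] for k in (0,1)];cv2.imwrite('pics/e.png',np.hstack([a,b]))
E
```

```text
ear predicted [0.45533841 0.30831703]
[(457.32, 309.06, 14.5, array([457.8, 309.3]))]
[(456.25, 309.7, 13.7, array([456.2, 309.4]))]
(617.28, -291.91, 19.6, array([ 617.3, -291.8]))
(618.2, -292.34, 19.6, array([ 618.2, -292.3]))
```

View pics/e.png

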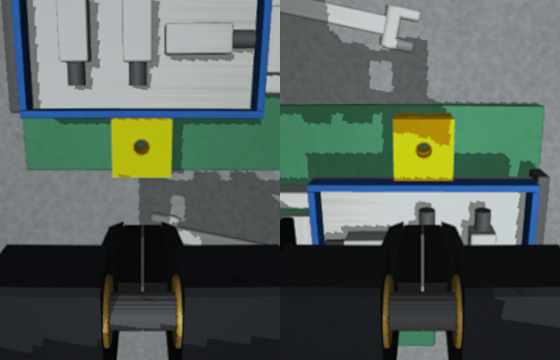

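The hole in the ear is at (0.4569,0.3093) and the pin head at (0.6178,-0.2921). Both images show the hole clear, and the lug is concentric beneath it. Now the pin: guarded descent.

```bash
cat > ins.py <<'E'
from h import *
EAR=np.array([.4569,.30935])
def guarded(xy,z0,z1,lim=6,step=.002):
    f0=manip.state()['contact_force'].copy()
    for z in np.arange(z0,z1-1e-6,-step):
        manip.move_linear((xy[0],xy[1],z),rate=.03); f=manip.state()['contact_force']-f0
        if f[2]>lim: return z,f.round(1)
    return z,f.round(1)
E
python3 - <<'E'
from ins import *
H=np.array([.6178,-.2921])
manip.move_linear((H[0],H[1],.12),rate=.2,rot=down(YAW));manip.move_linear((H[0],H[1],.058),rate=.1)
manip.set_gripper(0,force=25);s=manip.state();print('w',s['gripper_width'],s['contact_force'].round(1))
manip.move_linear((H[0],H[1],.2),rate=.12)
print('w',manip.state()['gripper_width'])
manip.move_pose((EAR[0],EAR[1],.2),down(YAW));manip.move_linear((EAR[0],EAR[1],.12),rate=.12);manip.dwell(.3)
print(guarded(EAR,.117,.0715),manip.state()['clock'],manip.state()['gripper_width'])
E
```

```text
w 0.01925920701945486 [-0.5  0.1  2.4]
w 0.019313133774666633
(np.float64(0.07299999999999997), array([-0.2, -0.5, -0.2])) 105.0583 0.01929238707937799
```

```bash
python3 - <<'E'
from ins import *
print(guarded(EAR,.0715,.0705,step=.001)); manip.set_gripper(.045); manip.dwell(.3)
manip.move_linear((EAR[0],EAR[1],.25),rate=.15)
d=R.from_euler('z',YAW).apply([.02,0,0])[:2]
manip.move_pose((EAR[0]+d[0],EAR[1]+d[1],.30),down(YAW));manip.dwell(.2);c=cap('wrist','w6');P=cloud(c)
m=(abs(P[...,0]-EAR[0])<.02)&(abs(P[...,1]-EAR[1])<.02)&(P[...,2]>.085);q=P[m];print('head top',np.median(q[:,2]),q[:,:2].mean(0))
m=(P[...,2]>.108)&(P[...,2]<.125)&(P[...,0]>.51)&(P[...,0]<.62)&(P[...,1]>.15)&(P[...,1]<.26)
r=cv2.minAreaRect((P[m][:,:2]*1000).astype(np.float32));print(r,(np.array(r[0])/1000-HAND)@ey)
E
```

```text
(np.float64(0.0705), array([-0.3, -0.5,  2.8]))
head top 0.0968247735136489 [0.4577629  0.30901473]
((560.073486328125, 201.19430541992188), (50.02589797973633, 13.110281944274902), 7.133526802062988) 0.0678801450341453
```

View pics/w6.png

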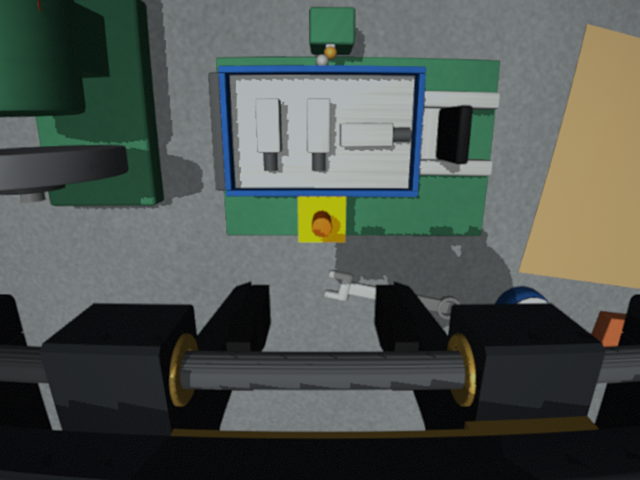

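The pin head's top is at 98 mm (62 + 36), so the pin is fully seated. The carriage is home, the blanks are in place and the robot is clear.

```bash
python3 -c "
from h import *
manip.dwell(.3); print(order.close_job())"
```

```text
the job is handed in; nothing more can be done
None
```

I handed the job in; it returned no verdict, but my last measurements show all three plain blanks flat in the tray, all three red-banded ones in the bin, and the carriage home with the pin fully seated.

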